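Shift the bench-mounted tractor gear turret into third

TASK

The rebuilt tractor gear turret bolted to the bench has its gearstick standing somewhere along the left leg of the H gate. With your fingertips push the stick to neutral, across to the right leg and then forward, fully home into third (the far right slot, marked with three dots), and leave it standing there. Only push it, never take the stick between the fingers, and leave the loose tools and parts round the turret where they lie.

Things in the scene. Friction and masses are not known exactly. Their poses are not given: they have to be found in the camera images.
- turret: Grey cast gear-change turret, fixed to the bench. Origin: centre of the underside of its flange (190 x 156 x 10 mm), at bench height. Its x points forward (away from the robot, turned up to 0.4 rad either way), y left, z up; fore, aft, left and right are meant along these. Housing 134 x 130 mm, 137 mm high. A small selector arm on its left side, under 110 mm high, swings with the stick.
- gate (a point): Centre of the H opening, on the upper face of the 138 x 130 mm steel gate plate, 137 mm above the bench (screw heads 5 mm higher); axes as the turret's. Legs of the H run along x at y = +26 mm (left) and -26 mm (right), 20 mm wide, 81 mm long; a 22 mm wide crossbar joins them at x = 0. Far left slot = first, near left = second, far right = third, near right = fourth, each with so many punched dots.
- knob (a point): Centre of the black knob (a near sphere, 40 mm across) on top of the gearstick, 165 mm along the stick from its pivot; the pivot is on the turret's z axis 55 mm above the bench. z of this frame points up along the stick. Below the knob a bare steel stem, 12 mm thick, passes through the gate. The knob's centre stands 190 to 220 mm above the bench.
- stick_side (a joint): Sideways lean of the gearstick (rad), positive to the right (turret -y): 0 upright; middle of the left leg about -0.31, of the right leg +0.31, with some 0.04 of play either way. Starts in the left leg. Beyond that play it can change only while the stick stands in the crossbar.
- stick_fore (a joint): Fore-and-aft lean of the gearstick (rad), positive forward: 0 is neutral, in line with the crossbar (about 0.05 either way still passes); the slot ends stop it at about +0.40 (first, third) and -0.40 (second, fourth). Starts anywhere along the left leg. There is friction and no spring: about 2 to 6 N at the knob moves the stick, and it stays where it is left.
- ratchet_b: Loose socket ratchet with black handle, 33 x 196 x 24 mm, lying on the bench; origin at the centre of its underside. To be left alone.
- screwdriver_2_b: Loose screwdriver with amber handle, 28 x 185 x 28 mm, lying on the bench; origin at the centre of its underside. To be left alone.
- tape_roll_b: Loose roll of black tape, 65 mm across, 19 high, lying on the bench; origin at the centre of its underside. To be left alone.
- marker_b: Loose black and white marker pen, 17 x 132 x 17 mm, lying on the bench; origin at the centre of its underside. To be left alone.
- gear_casting_b: Loose grey die-cast gear housing, 76 x 111 x 46 mm, lying on the bench; origin at the centre of its underside. To be left alone.

How it is judged:
On the way, in this order (a step that is already met when the one before it is completed fails the run):
1. the stick stands in the right leg, level with the crossbar (value of joint stick_side above 0.2 rad and value of joint stick_fore below 0.15 rad), for 0.05 s.
2. the stick is pushed fully forward into third (value of joint stick_side above 0.2 rad and value of joint stick_fore above 0.35 rad), for 0.2 s.
At the end, for the whole second after the job is handed in: The stick stands still in third: leaning more than 0.2 rad to the right and more than 0.35 rad forward, which is within about 7 mm of the end of the slot at the knob (all of step 2 and velocity of joint stick_fore between -0.05 and 0.05 rad/s); the robot touches nothing.
It fails at once if the stick is taken between the fingers (x of the grasp point in the frame of knob between -0.012 and 0.012 m and y of the grasp point in the frame of knob between -0.012 and 0.012 m and z of the grasp point in the frame of knob below 0.025 m).
It fails at once if a loose tool or part near the turret is shifted by more than 30 mm (distance of any of ratchet_b, screwdriver_2_b, tape_roll_b, marker_b, gear_casting_b from where it was at the start of the episode above 0.03 m).
It also fails if it takes over 54 s, if anything falls off the work surface, if the arm or the gripper's body presses on something with over 40 N, if the wrist force passes 120 N, or if a joint passes its speed limit or range.

ROBOT

A 7-joint arm with a two-finger parallel gripper is mounted at the origin on a cart in front of the work surface, level with it; the furniture and walls round the work are solid. World frame = base frame: x ahead of the robot, y to its left, z up, the work surface at z = 0. Lengths are in m, angles in rad, forces in N, time in s.
With the tool pointing down it reaches from about 0.425 to 0.825 m from the base axis. Payload 3.6 kg.
Tool frame: the origin (TCP) lies where the fingers leave the gripper's body, on its centre line; the fingertips stand 73 mm ahead of it and the grasp point (between the pads) lies 54 mm ahead of it; x points along the fingers, y is the direction in which the jaws open and shut, and the axes are right-handed (so a half turn about x gives the same grasp; the last joint's range is limited). The gripper opens to 85 mm and grips with 20 to 120 N. Pads are 22 mm wide; open, the fingers measure 114 mm over their backs; the gripper's body (76 mm by 85 mm) begins 54 mm behind the grasp point. The pads swing forward as they close: fully open they stand 13 mm farther back than shut.
Start: joints at [-1.246, 0.615, -0.013, 1.423, 0.008, 1.103, -0.04], TCP at [0.223, 0.61, 0.304] pointing down, gripper open.
Joint ranges: [-3.12, 3.12], [-0.3, 2.06], [-1.34, 1.32], [0.26, 2.42], [-1.36, 4.5], [0.01, 1.98], [-2.84, 2.84]. Speed limits (rad/s): [2.79, 2.79, 3.14, 3.14, 3.14, 3.14, 3.14].

INTERFACE

Orientations are given as a unit quaternion [x, y, z, w].
In Python, from station import arm, snapshot, camera_info, ticket gives the robot as it stands. Calls block until the motion is done:
- arm.movep(position, orientation): joint-space move of the TCP to a pose.
- arm.line_to(position, velocity=0.15, ori=None): straight line of the TCP; ori=None keeps the orientation; velocity is the mean speed in m/s.
- arm.move_j(angles): joint-space move.
- arm.move_gripper(opening, effort=None): opening from 0.0 (shut) to 1.0 (fully open); effort is the grip in N (None keeps the last); returns when the fingers have stopped.
- arm.pause(seconds).
- arm.ik(position, orientation): joint angles nearest the present ones, or None.
- snapshot(name): name is "scene" or "side" or "wrist"; returns the picture (384x512x3 uint8, blue, green, red); there is no depth.
- camera_info(name): a dict with "fx", "fy", "cx", "cy" (pixels), "R" (3x3) and "t" (3): a world point X has camera coordinates R X + t; the wrist camera has in their place "T_tool_cam" (4x4, takes a point from camera to tool coordinates, whose origin is the TCP and whose axes are the tool frame's). Camera axes: x right, y down, z forward; pixel columns grow to the right and rows downward; lengths in m; the calibration is good to about 2 mm. A picture is of the moment at which its call begins: read the wrist's pose just before it. camera_info takes no time and is no camera call.
A pose or a line that the arm cannot do raises arm.MotionError and nothing moves.
- ticket.finish_job(): hands the job in, once; it reports no verdict.
Readings, each from a call of its own:
- arm.read_time(): time.
- arm.read_joint_positions(): joint angles.
- arm.read_dq(): joint speeds.
- arm.read_effort(): joint torques, N m.
- arm.read_tool_pos(): TCP position.
- arm.read_eef_rot(): TCP orientation.
- arm.read_ft_force(): force on the tool from outside, world axes, zero at the start.
- arm.read_wrist_torque(): the same for the moment, N m.
- arm.read_opening(): opening from 0.0 (shut) to 1.0 (fully open).
Only numpy, scipy, OpenCV 4.12 (cv2) and the standard library are available. Lean on these libraries where they do the work, as an engineer would, in place of code of your own. Each camera call takes 0.05 s, during which the arm holds its last target.

## Working session

There is one attempt and no reset: what is moved stays moved. The work goes in short steps, each a Python script; the robot and the scene stay as the last script left them, time stands still between calls to the robot, and variables do not carry over. Pictures are saved under pics/ and viewed, and the job is handed in when it is done.

```bash
mkdir -p pics; ls
python3 - <<'E'
from station import arm, snapshot, camera_info
import cv2, numpy as np
print(arm.read_time(), arm.read_tool_pos(), arm.read_eef_rot(), arm.read_opening())
for n in ("scene","side","wrist"):
    cv2.imwrite(f"pics/{n}0.png", snapshot(n)); 
    c=camera_info(n); print(n,{k:np.round(np.array(v),4).tolist() for k,v in c.items()})
E
```

```text
pics
0.0 [0.22314899 0.60985829 0.3027022 ] [ 0.12243449  0.69641732 -0.12428737  0.69610729] 0.9993675081707862
scene {'fx': 414.4706, 'fy': 414.4706, 'cx': 260.7326, 'cy': 186.3941, 'R': [[-0.9739, -0.2271, 0.0044], [-0.2032, 0.8624, -0.4636], [0.1015, -0.4524, -0.886]], 't': [0.5724, 0.1842, 1.2639]}
side {'fx': 382.7675, 'fy': 382.7675, 'cx': 255.3865, 'cy': 193.1793, 'R': [[0.3058, 0.9521, 0.004], [0.6147, -0.1942, -0.7644], [-0.727, 0.2362, -0.6447]], 't': [-0.1775, -0.2617, 1.5518]}
wrist {'fx': 265.1055, 'fy': 265.1055, 'cx': 257.3041, 'cy': 191.1249, 'T_tool_cam': [[-0.0002, -0.3261, 0.9454, -0.071], [1.0, 0.0005, 0.0004, -0.0004], [-0.0006, 0.9454, 0.3261, -0.0835], [0.0, 0.0, 0.0, 1.0]]}
```

View pics/scene0.png

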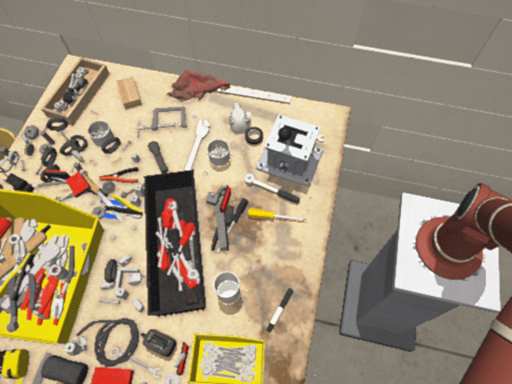

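View pics/side0.png

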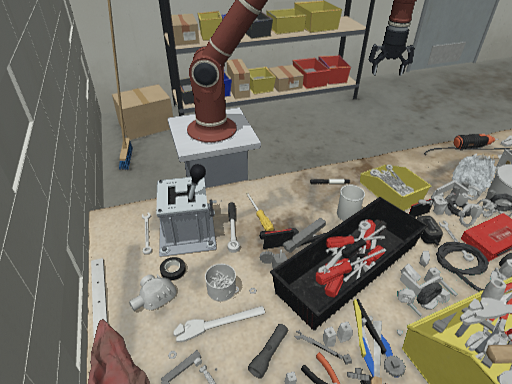

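View pics/wrist0.png

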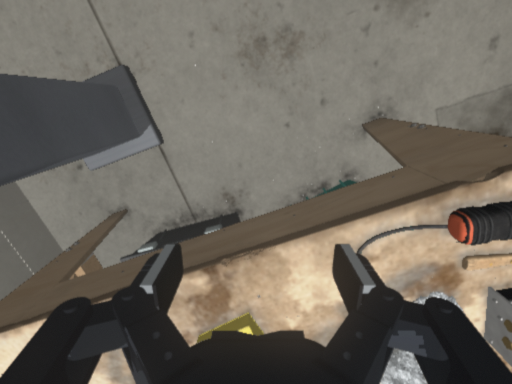

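Run:
```python
import cv2
a=cv2.imread("pics/scene0.png")[95:195,235:345]; cv2.imwrite("pics/sc_z.png",cv2.resize(a,None,fx=6,fy=6,interpolation=cv2.INTER_CUBIC)[:600])
a=cv2.imread("pics/side0.png")[155:265,140:250]; cv2.imwrite("pics/si_z.png",cv2.resize(a,None,fx=5,fy=5,interpolation=cv2.INTER_CUBIC))
```

```text
(no output)
```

View pics/sc_z.png

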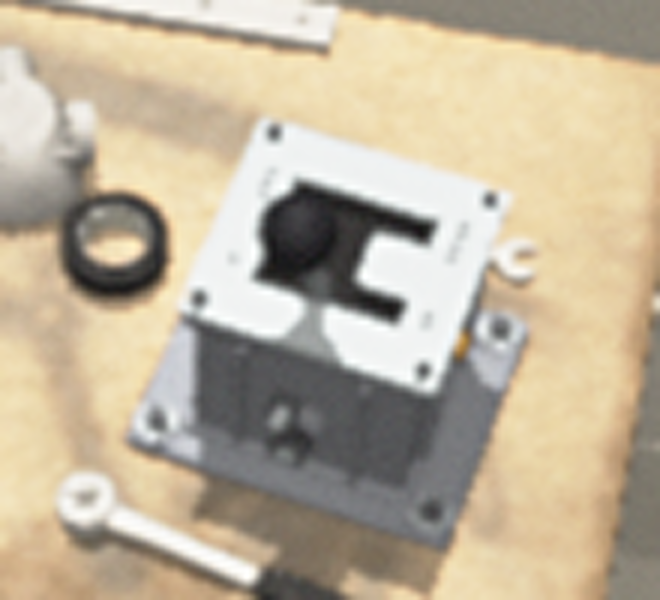

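View pics/si_z.png

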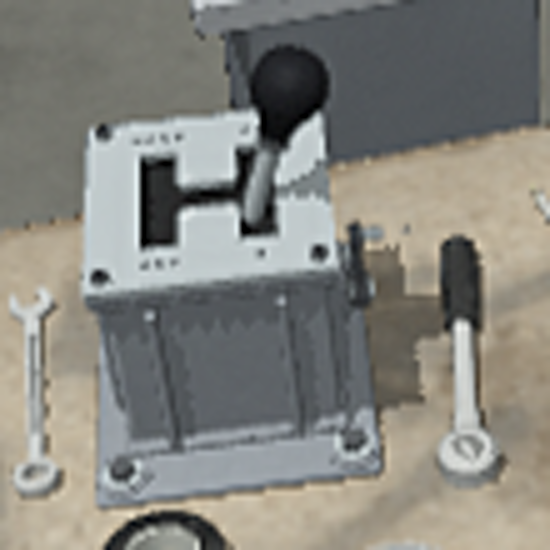

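```bash
cat > h.py <<'E'
import numpy as np
from station import camera_info
def ray(n,uv):
    c=camera_info(n);R=np.array(c["R"]);t=np.array(c["t"])
    d=R.T@np.array([(uv[0]-c["cx"])/c["fx"],(uv[1]-c["cy"])/c["fy"],1.]);return -R.T@t,d/np.linalg.norm(d)
def plane(n,uv,z):
    o,d=ray(n,uv);return o+d*(z-o[2])/d[2]
def tri(a,b):
    (o1,d1),(o2,d2)=ray("scene",a),ray("side",b)
    s=np.linalg.lstsq(np.c_[d1,-d2],o2-o1,rcond=None)[0]
    p,q=o1+s[0]*d1,o2+s[1]*d2
    return (p+q)/2,np.linalg.norm(p-q)
E
cat > m.py <<'E'
from h import *
S=lambda x,y:(235+x/6-.4,95+y/6-.4)
D=lambda x,y:(140+x/5-.4,155+y/5-.4)
A={k:plane("scene",S(*v),.142) for k,v in dict(FR=(274,132),NR=(491,200),NL=(423,371),FL=(199,298)).items()}
B={k:plane("side",D(*v),.142) for k,v in dict(NR=(103,132),FR=(98,276),FL=(320,252)).items()}
for n,P in(("sc",A),("si",B)):
    for k in P: print(n,k,P[k].round(4))
for P in(A,B):
    fx=P["FR"]-P["NR"]; print("yaw",np.arctan2(fx[1],fx[0]), "yawy",np.arctan2(-(P["FL"]-P["FR"])[0],(P["FL"]-P["FR"])[1]),"c",((P["NR"]+P["FL"])/2).round(4), np.linalg.norm(fx),np.linalg.norm(P["FL"]-P["FR"]))
print("c2",((A["FR"]+A["NL"])/2).round(4))
k,e=tri(S(298,233),D(289,95));print("knob",k.round(4),e)
# H corners
H=[plane("scene",S(*v),.137) for v in((437,228),(403,310))]
print(H)
E
python3 m.py
```

```text
sc FR [ 0.5845 -0.256   0.142 ]
sc NR [ 0.4656 -0.2391  0.142 ]
sc NL [ 0.4814 -0.1282  0.142 ]
sc FL [ 0.6001 -0.1449  0.142 ]
si NR [ 0.4709 -0.2424  0.142 ]
si FR [ 0.5889 -0.2595  0.142 ]
si FL [ 0.605  -0.1485  0.142 ]
yaw -0.14079029468309073 yawy -0.13969239858129917 c [ 0.5329 -0.192   0.142 ] 0.12007331804957429 0.11215747387078319
yaw -0.1438967780099711 yawy -0.1432722820917564 c [ 0.5379 -0.1954  0.142 ] 0.11929512305789647 0.11220133134721856
c2 [ 0.5329 -0.1921  0.142 ]
knob [ 0.5539 -0.1492  0.2072] 0.0020169833756476935
[array([ 0.48996398, -0.21886573,  0.137     ]), array([ 0.49792058, -0.1649716 ,  0.137     ])]
```

```bash
cat >> h.py <<'E'
import cv2
from scipy.spatial.transform import Rotation as Rot
C=np.array([0.5354,-0.1937]);YAW=-0.142
def T2W(x,y,z): 
    c,s=np.cos(YAW),np.sin(YAW);return [C[0]+c*x-s*y,C[1]+s*x+c*y,z]
def W2T(p):
    c,s=np.cos(YAW),np.sin(YAW);d=np.array(p)[:2]-C;return np.array([c*d[0]+s*d[1],-s*d[0]+c*d[1]])
Fx=np.array([np.cos(YAW),np.sin(YAW),0]);Fy=np.array([-np.sin(YAW),np.cos(YAW),0])
ORI=Rot.from_matrix(np.c_[[0,0,-1],Fy,Fx]).as_quat()
CC={"scene":np.array([.5329,-.192]),"side":np.array([.5379,-.1954])}
def knobfrom(n,uv):
    # ray & sphere of 165 mm about pivot in that camera's own turret frame
    o,d=ray(n,uv);p=np.r_[CC[n],.055];v=o-p;b=v@d;disc=b*b-(v@v-.165**2)
    if disc<0: disc=0
    k=o+d*(-b-np.sqrt(disc))-p
    x,y=k@Fx,k@Fy
    return dict(x=round(x,4),y=round(y,4),z=round(k[2]+.055,4),fore=round(float(np.arctan2(x,k[2])),3),side=round(float(-np.arctan2(y,k[2])),3))
E
python3 - <<'E'
from h import *
S=lambda x,y:(235+x/6-.4,95+y/6-.4)
D=lambda x,y:(140+x/5-.4,155+y/5-.4)
print(knobfrom("scene",S(298,233)),knobfrom("side",D(289,95)))
from station import arm,snapshot
print(ORI)
p=T2W(.0,.04,.40)
q=arm.ik(p,ORI);print(q)
for f in [(.012+.05,.047),(0,.11),(-.08,-.047),(.04,-.05)]:
    print(arm.ik(T2W(*f,.263),ORI))
E
```

```text
{'x': np.float64(0.0135), 'y': np.float64(0.0477), 'z': np.float64(0.2124), 'fore': 0.086, 'side': -0.294} {'x': np.float64(0.0164), 'y': np.float64(0.0489), 'z': np.float64(0.2117), 'fore': 0.104, 'side': -0.302}
[ 0.05016241  0.70532527 -0.05016241  0.70532527]
[-0.07407455  0.42596993  0.48357342  1.53832701 -0.20542354  1.22805477
  1.87071427]
[ 0.09677574  0.61752763  0.20359724  1.56379709 -0.14194132  0.97479053
  1.772382  ]
[ 1.08281603e-03  5.19214361e-01  1.71604487e-01  1.75375660e+00
 -1.10345401e-01  8.77971961e-01  1.64987598e+00]
[ 0.12853679  0.46868808  0.43521941  1.90100904 -0.26166301  0.82745066
  2.12983515]
[ 0.22328836  0.61709151  0.25916964  1.5746696  -0.18034108  0.97339641
  1.96723676]
```

Run:
```python
from h import *
from station import arm,snapshot
arm.move_gripper(0.0)
p=arm.read_tool_pos(); arm.line_to([p[0],p[1],.38],velocity=.2)
arm.movep(T2W(-.02,.09,.40),ORI)
P=arm.read_tool_pos();q=arm.read_eef_rot()
cv2.imwrite("pics/w1.png",snapshot("wrist"))
print(repr(P),repr(q),arm.read_time(),arm.read_opening(),arm.read_ft_force())
```

```text
array([ 0.52868995, -0.10070637,  0.39982544]) array([ 0.04965028,  0.70543996, -0.04929527,  0.70530794]) 4.2333 0.0031716689285367764 [0.45867851 0.27550357 1.03807162]
```

View pics/w1.png

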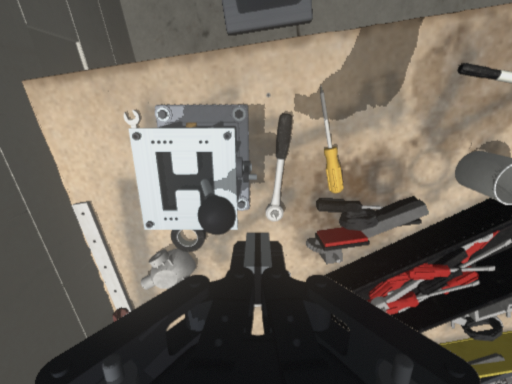

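```bash
cat >> h.py <<'E'
def wray(P,q,uv):
    c=camera_info("wrist");T=np.array(c["T_tool_cam"]);R=Rot.from_quat(q).as_matrix()
    d=R@T[:3,:3]@np.array([(uv[0]-c["cx"])/c["fx"],(uv[1]-c["cy"])/c["fy"],1.]);return np.array(P)+R@T[:3,3],d
E
python3 - <<'E'
from h import *
im=cv2.imread("pics/w1.png")
cv2.imwrite("pics/w1z.png",cv2.resize(im[95:245,110:290],None,fx=4,fy=4,interpolation=cv2.INTER_CUBIC))
E
```

```text
(no output)
```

View pics/w1z.png

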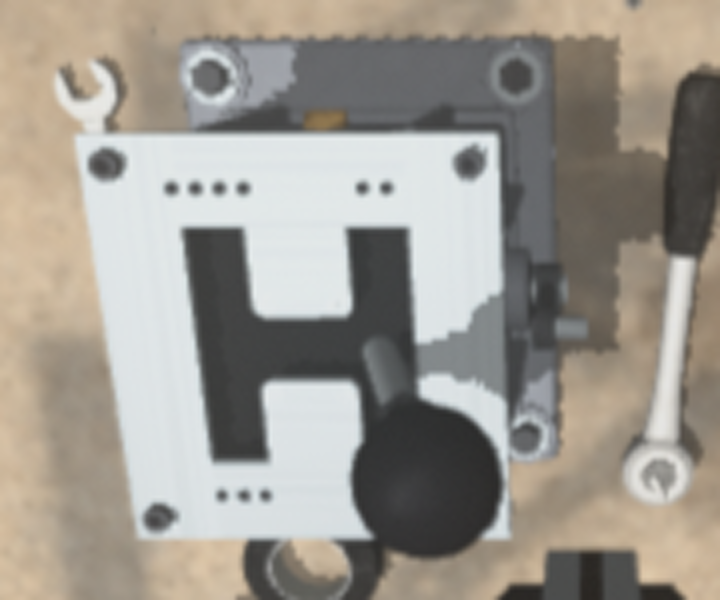

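Run:
```python
from h import *
P=[0.52868995, -0.10070637,  0.39982544];q=[ 0.04965028,  0.70543996, -0.04929527,  0.70530794]
W=lambda x,y:(110+x/4-.4,95+y/4-.4)
def pl(uv,z): 
    o,d=wray(P,q,uv);return o+d*(z-o[2])/d[2]
A=dict(NR=pl(W(106,164),.142),NL=pl(W(470,162),.142),FR=pl(W(159,517),.142))
for k,v in A.items(): print(k,v.round(4))
f=A["FR"]-A["NR"];c=(A["NL"]+A["FR"])/2
print(np.arctan2(f[1],f[0]),np.linalg.norm(f),np.linalg.norm(A["NL"]-A["NR"]),c)
o,d=wray(P,q,W(427,480));d/=np.linalg.norm(d)
v=o-np.r_[c[:2],.055];b=v@d;disc=b*b-(v@v-.165**2);k=v+d*(-b-np.sqrt(disc));print(k@Fx,k@Fy,k[2]+.055,np.arctan2(k@Fx,k[2]))
```

```text
NR [ 0.4663 -0.242   0.142 ]
NL [ 0.4812 -0.1317  0.142 ]
FR [ 0.5845 -0.2582  0.142 ]
-0.13621281230913648 0.11928537845768816 0.11135497013062934 [ 0.5328805  -0.19494844  0.142     ]
0.014764894398999813 0.04877690586683954 0.2119325057068926 0.0938082179699468
```

```bash
sed -i 's/^C=np.array.*$/C=np.array([0.534,-0.1943]);YAW=-0.140/' h.py
cat >> h.py <<'E'
def shots(tag):
    from station import snapshot
    a=snapshot("scene")[85:195,235:345];b=snapshot("side")[135:265,130:260]
    cv2.imwrite(f"pics/{tag}.png",np.hstack([cv2.resize(a,(400,400),interpolation=cv2.INTER_CUBIC),cv2.resize(b,(400,400),interpolation=cv2.INTER_CUBIC)]))
E
python3 - <<'E'
from h import *
from station import arm
arm.movep(T2W(.068,.0485,.36),ORI)
arm.line_to(T2W(.068,.0485,.263),velocity=.12,ori=ORI)
f0=arm.read_ft_force();print(f0)
for x in (.05,.045,.04,.036,.033):
    arm.line_to(T2W(x,.0485,.263),velocity=.06,ori=ORI)
    print(x,W2T(arm.read_tool_pos()).round(4),(np.array(arm.read_ft_force())-f0).round(1))
shots("p1");print(arm.read_time())
E
```

```text
[-0.09242441  0.04290082  0.41892053]
0.05 [0.0501 0.0485] [ 0.5 -0.1 -0.5]
0.045 [0.0449 0.0485] [-0.2 -0.1 -0.2]
0.04 [0.0407 0.0486] [ 2.5 -0.6  0.4]
0.036 [0.0369 0.0486] [ 4.1 -0.8  2.4]
0.033 [0.0334 0.0484] [ 3.8 -0.7  2.4]
7.2417
```

View pics/p1.png

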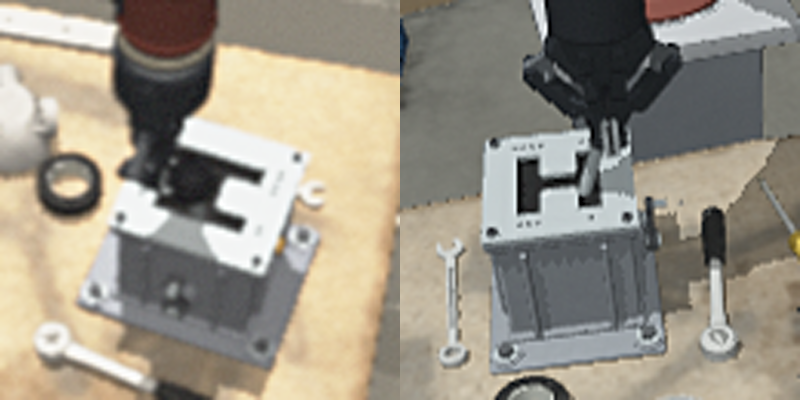

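Run:
```python
from h import *
from station import arm,snapshot
arm.line_to(T2W(.029,.0485,.263),velocity=.04,ori=ORI)
print(W2T(arm.read_tool_pos()).round(4),arm.read_ft_force())
arm.line_to(T2W(.06,.0485,.263),velocity=.1,ori=ORI)
arm.line_to(T2W(.06,.07,.40),velocity=.2,ori=ORI)
arm.line_to(T2W(-.02,.10,.40),velocity=.2,ori=ORI)
P=arm.read_tool_pos();q=arm.read_eef_rot();im=snapshot("wrist")
np.savez("pose2.npz",P=P,q=q);cv2.imwrite("pics/w2z.png",cv2.resize(im[95:245,90:270],None,fx=4,fy=4,interpolation=cv2.INTER_CUBIC))
print(arm.read_time())
```

```text
[0.0287 0.0484] [ 3.43777231 -0.05321636  1.22045051]
9.4167
```

View pics/w2z.png

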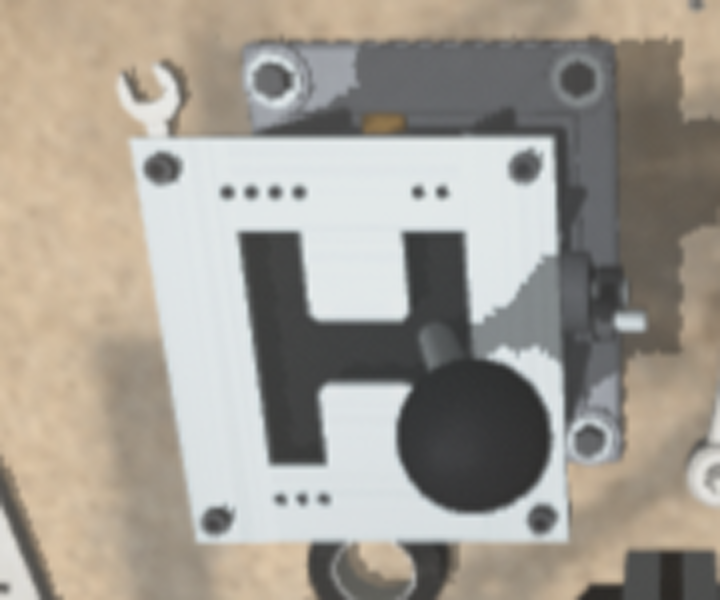

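```bash
cat > wk.py <<'E'
from h import *
def wk(npz,NR,NL,FR,K,off,FL=None):
    z=np.load(npz);P,q=z["P"],z["q"];W=lambda a:(off[0]+a[0]/4-.4,off[1]+a[1]/4-.4)
    def pl(a):
        o,d=wray(P,q,W(a));return o+d*(.142-o[2])/d[2]
    c=(pl(NL)+pl(FR))/2;o,d=wray(P,q,W(K));d/=np.linalg.norm(d)
    v=o-np.r_[c[:2],.055];b=v@d;k=v+d*(-b-np.sqrt(b*b-(v@v-.165**2)))
    print("c",c,"knob",(k@Fx).round(4),(k@Fy).round(4),"fore",np.arctan2(k@Fx,k[2]).round(3),"side",-np.arctan2(k@Fy,k[2]).round(3))
E
python3 -c "
from wk import *
wk('pose2.npz',(162,168),(525,166),(216,520),(475,437),(90,95))"
```

```text
c [ 0.53282449 -0.19515678  0.142     ] knob 0.0011 0.049 fore 0.007 side -0.302
```

Run:
```python
from h import *
from station import arm,snapshot
arm.line_to(T2W(.0,.11,.36),velocity=.15,ori=ORI)
arm.line_to(T2W(.0,.11,.263),velocity=.12,ori=ORI)
f0=np.array(arm.read_ft_force())
for y in list(np.arange(.09,-.0125,-.01))+[-.014,-.017,-.02,-.022]:
    arm.line_to(T2W(0,y,.263),velocity=.06,ori=ORI)
    f=np.array(arm.read_ft_force())-f0;fy=f@Fy;fx=f@Fx
    print(round(y,3),W2T(arm.read_tool_pos()).round(4),fx.round(1),fy.round(1),f[2].round(1))
    if abs(fy)>12: print("stop");break
shots("p2");print(arm.read_time())
```

```text
0.09 [-0.      0.0894] 0.5 0.7 -0.7
0.08 [0.0002 0.08  ] 0.8 2.1 -0.2
0.07 [0.0005 0.0708] 0.5 4.4 2.1
0.06 [0.0008 0.0604] 0.7 5.5 8.7
0.05 [0.0013 0.0501] -0.3 5.2 13.8
0.04 [0.0018 0.0392] -0.5 4.4 15.6
0.03 [0.002  0.0283] 0.3 2.2 14.4
0.02 [0.0019 0.0178] 2.0 1.9 12.1
0.01 [0.0013 0.0079] 2.6 -0.4 7.3
0.0 [-0.0001 -0.0013] 1.8 -0.8 3.1
-0.01 [-0.0006 -0.0105] 0.4 0.7 -1.2
-0.014 [-0.0006 -0.0138] 0.9 2.5 -2.4
-0.017 [-0.0005 -0.0168] 0.1 2.4 -3.0
-0.02 [-0.0002 -0.0202] 0.2 3.0 -2.6
-0.022 [-0.     -0.0222] 0.7 1.5 -2.5
15.5833
```

View pics/p2.png

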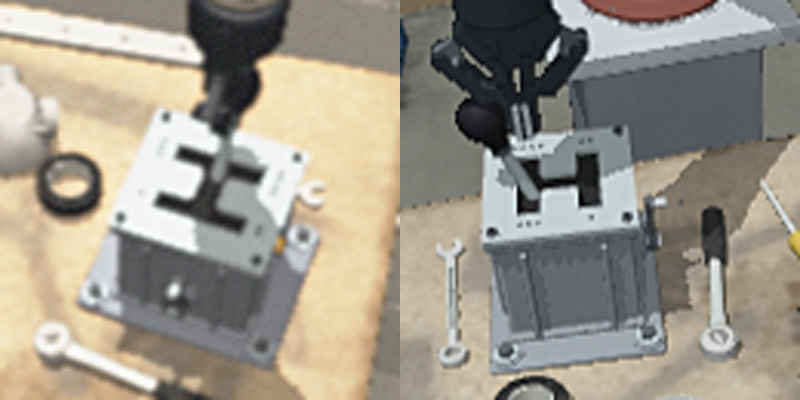

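Run:
```python
from h import *
from station import arm,snapshot
arm.line_to(T2W(0,.02,.263),velocity=.1,ori=ORI)
arm.line_to(T2W(-.03,.04,.40),velocity=.2,ori=ORI)
P=arm.read_tool_pos();q=arm.read_eef_rot();im=snapshot("wrist")
np.savez("pose3.npz",P=P,q=q);cv2.imwrite("pics/w3.png",im);cv2.imwrite("pics/w3z.png",cv2.resize(im[95:245,120:300],None,fx=4,fy=4,interpolation=cv2.INTER_CUBIC))
print(arm.read_time())
```

```text
17.0583
```

View pics/w3z.png

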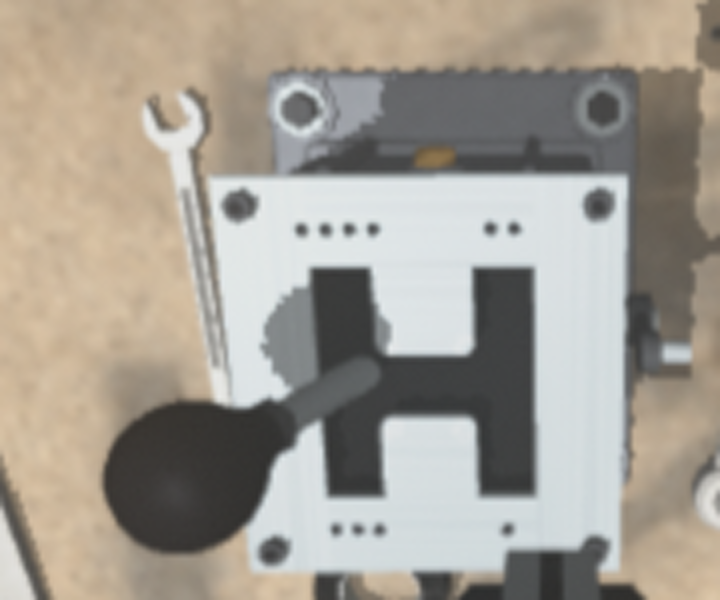

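```bash
python3 -c "
from wk import *
wk('pose3.npz',(239,205),(598,205),(273,549),(180,477),(120,95))
for n in [(0,0)]:pass
"
python3 - <<'E'
from h import *
from station import arm
for p in [(-.07,-.05,.36),(-.07,-.05,.263),(.04,-.05,.263)]: print(arm.ik(T2W(*p),ORI) is not None)
E
```

```text
c [ 0.53260642 -0.19536252  0.142     ] knob 0.0026 -0.0588 fore 0.017 side 0.364
True
True
True
```

Run:
```python
from h import *
from station import arm,snapshot
Y=-.055
arm.line_to(T2W(-.065,.03,.38),velocity=.2,ori=ORI)
arm.line_to(T2W(-.065,Y,.36),velocity=.2,ori=ORI)
arm.line_to(T2W(-.065,Y,.255),velocity=.12,ori=ORI)
f0=np.array(arm.read_ft_force())
for x in list(np.arange(-.045,.02,.01))+[.02,.024,.027,.03,.032,.034,.036,.038,.04]:
    arm.line_to(T2W(x,Y,.255),velocity=.06,ori=ORI)
    f=np.array(arm.read_ft_force())-f0;fy=f@Fy;fx=f@Fx
    print(round(x,3),W2T(arm.read_tool_pos()).round(4),fx.round(1),fy.round(1),f[2].round(1))
    if abs(fx)>14: print("stop");break
shots("p3");print(arm.read_time())
```

```text
-0.045 [-0.0447 -0.055 ] -0.2 1.5 0.3
-0.035 [-0.0346 -0.0549] -0.1 0.3 -0.3
-0.025 [-0.0248 -0.0552] -1.6 0.5 1.7
-0.015 [-0.0145 -0.0551] -0.6 -0.0 0.5
-0.005 [-0.0045 -0.0549] -0.9 0.5 0.3
0.005 [ 0.0053 -0.0547] -1.8 0.7 -1.0
0.015 [ 0.0153 -0.0546] -1.7 1.3 -1.3
0.02 [ 0.0199 -0.0547] -2.8 0.5 -1.5
0.024 [ 0.0238 -0.0548] -3.0 1.2 -1.8
0.027 [ 0.0266 -0.0548] -4.4 2.5 -3.0
0.03 [ 0.0295 -0.0548] -5.4 2.4 -2.9
0.032 [ 0.0303 -0.0549] -6.8 2.2 -2.5
0.034 [ 0.0308 -0.0549] -11.0 3.3 -0.0
0.036 [ 0.0313 -0.055 ] -12.9 4.0 2.9
0.038 [ 0.0318 -0.0551] -18.2 3.6 4.5
stop
23.5083
```

View pics/p3.png

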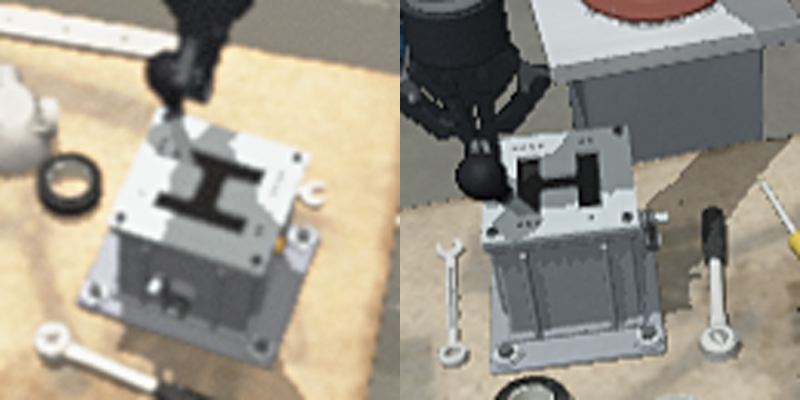

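The force rose steeply at the expected end of travel. I'll back off and check.

Run:
```python
from h import *
from station import arm,snapshot
arm.line_to(T2W(-.05,-.055,.255),velocity=.12,ori=ORI)
arm.line_to(T2W(-.05,-.0,.40),velocity=.2,ori=ORI)
P=arm.read_tool_pos();q=arm.read_eef_rot();im=snapshot("wrist")
np.savez("pose4.npz",P=P,q=q);cv2.imwrite("pics/w4z.png",cv2.resize(im[120:270,120:300],None,fx=4,fy=4,interpolation=cv2.INTER_CUBIC))
shots("p4");print(arm.read_time(),arm.read_ft_force())
```

```text
25.4667 [-0.46184618  0.05040243 -0.18046467]
```

View pics/w4z.png

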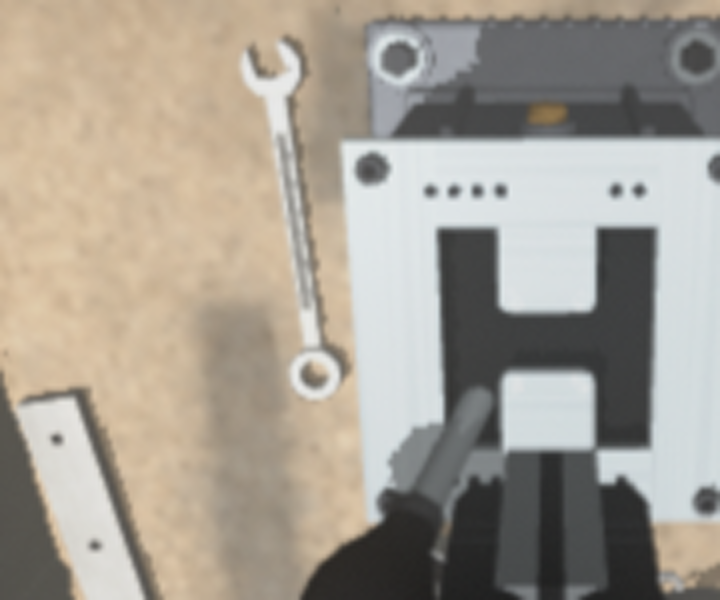

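View pics/p4.png

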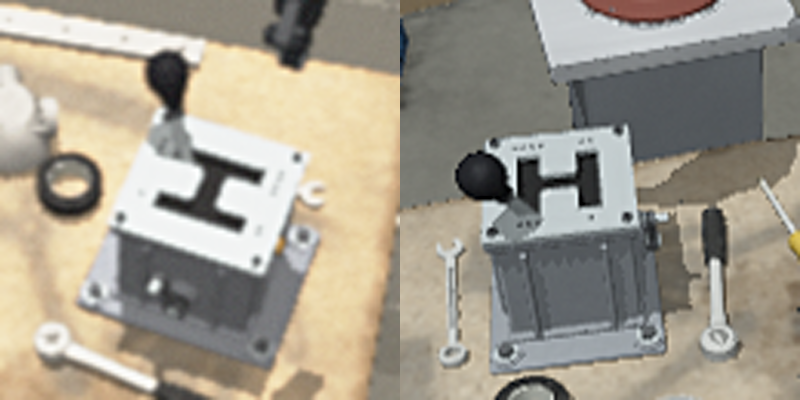

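Run:
```python
from h import *
a=(235+166*.275-.4,85+74*.275-.4);b=(130+80*.325-.4,135+174*.325-.4)
print(knobfrom("scene",a),knobfrom("side",b)); k,e=tri(a,b);print(k,e,W2T(k))
```

```text
{'x': np.float64(0.0635), 'y': np.float64(-0.0585), 'z': np.float64(0.1956), 'fore': 0.424, 'side': 0.394} {'x': np.float64(0.0552), 'y': np.float64(-0.0561), 'z': np.float64(0.2), 'fore': 0.364, 'side': 0.369}
[ 0.58652425 -0.25734798  0.19994393] 0.0034899774047710383 [ 0.06080826 -0.05510172]
```

Run:
```python
from h import *
from station import arm,snapshot
arm.line_to(T2W(-.01,.06,.41),velocity=.2,ori=ORI)
arm.pause(.3)
P=arm.read_tool_pos();q=arm.read_eef_rot();im=snapshot("wrist")
np.savez("pose5.npz",P=P,q=q);cv2.imwrite("pics/w5z.png",cv2.resize(im[110:260,90:270],None,fx=4,fy=4,interpolation=cv2.INTER_CUBIC))
```

```text
(no output)
```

View pics/w5z.png

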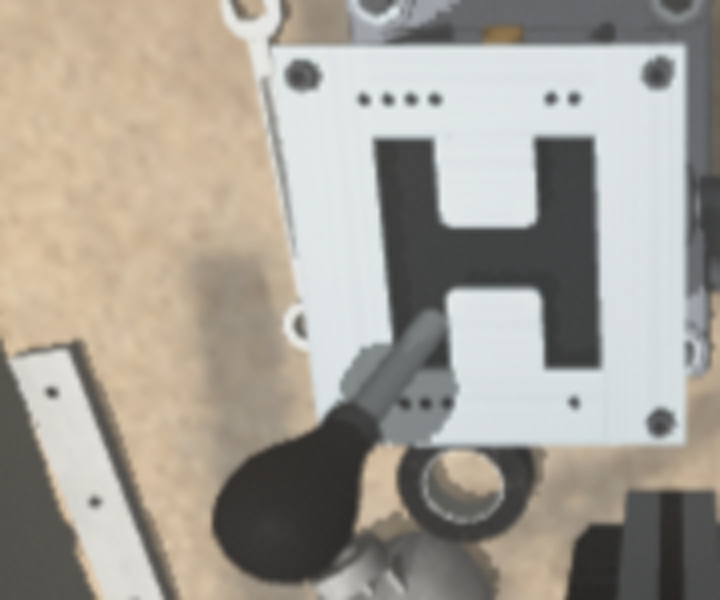

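```bash
python3 -c "
from wk import *
wk('pose5.npz',0,(302,75),(660,422),(286,508),(90,110))"
```

```text
c [ 0.5328452  -0.19529415  0.142     ] knob 0.063 -0.0566 fore 0.418 side 0.38
```

```bash
python3 -c "
from station import arm,ticket
print(arm.read_time(),arm.read_ft_force()); print(ticket.finish_job())"
```

```text
26.3333 [-0.52598338  0.52375243  0.42949126]
the job is handed in; nothing more can be done
None
```

The gearstick is standing in third, and I handed the job in at about 26 s of the 54 s allowed. No verdict is reported, so success is judged from my own checks.

**What I did:** With the fingers shut, I pushed the knob back from about 0.09 rad forward to neutral. I then pushed it across the crossbar into the right leg and forward until it hit the end stop. At that point the push force rose to about 18 N and the tip had almost stopped moving. The stick was never between the fingers.

**Last checks:**

| Camera | Forward lean (rad) | Right lean (rad) |
|---|---|---|
| Scene | 0.42 | 0.39 |
| Side | 0.36 | 0.37 |
| Wrist | 0.42 | 0.38 |

- **Forward lean:** The readings average about 0.40, which is the end of the slot. They disagree by about 0.06 rad because the scene and side views are about 5 mm apart in where they place the turret. The side reading is only just above the 0.35 needed.
- **Right lean:** All three readings are a little above the stated limit of about 0.35 rad, so they probably read slightly high.
- **Robot clear:** The gripper was well above and away from everything, with the wrist force near zero.
- **Loose tools:** The ratchet and tape roll looked unmoved in the last pictures. I did not measure the loose parts, but the fingertips stayed about 0.18 m or more above the bench near the turret.

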